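# Find the hidden bearer under a sprung slatted deck and stand the dapping block on it

### The arm

A 7-joint arm with a two-finger parallel gripper is mounted at the origin on a cart in front of the work surface, level with it; the furniture and walls round the work are solid. World frame = base frame: x ahead of the robot, y to its left, z up, the work surface at z = 0. Lengths are in m, angles in rad, forces in N, time in s.
With the tool pointing down it reaches from about 0.4 to 0.85 m from the base axis. Payload 10.4 kg.
Tool frame: the origin (TCP) lies midway between the tips of the shut fingers; the grasp point (between the pads) lies 19 mm behind it (r.tcp_to_grasp is the z of the grasp point in the tool frame, in m); z points along the fingers, x is the direction in which the jaws open and shut, and the axes are right-handed (so a half turn about z gives the same grasp; the last joint's range is limited). The gripper opens to 87 mm and grips with 3 to 60 N. Pads are 19 mm wide; open, the fingers measure 117 mm over their backs; the gripper's body (75 mm by 190 mm) begins 51 mm behind the grasp point.
Start: joints at [1.191, 0.332, -0.065, 1.46, 0.022, 1.35, -0.088], TCP at [0.218, -0.586, 0.223] pointing down, gripper open.
Joint ranges: [-2.6, 2.6], [-0.5, 2.12], [-1.47, 1.34], [0.16, 2.42], [-1.27, 4.41], [0.06, 2.06], [-2.6, 2.6]. Speed limits (rad/s): [2.22, 2.22, 2.79, 2.79, 3.14, 3.14, 3.14].

### API

Orientations are given as a unit quaternion [x, y, z, w].
In Python, from bench import r, camera, close_job gives the robot as it stands. The module is installed in compiled form; this text tells all that it offers.
- The arm moves only by the shell command python3 -m crank 'ROWS' [FORCE]. ROWS is JSON, a list of rows, each an object of numbers: "x", "y", "z": the shift along the tool's x, y, z scaled (see below); "ax", "ay", "az": the turn, a rotation vector about the tool's x, y, z scaled (see below); "claw": the closure, from -1 (fully open) to 1 (shut), so that 0 is half open. A call has exactly 5 rows; each row is the pose to reach, as a shift and turn from the pose commanded when the call began, along the tool's axes at that moment; what a row does not reach only later rows make up. The controller multiplies each number of a shift by 1 m and each number of a turn by 2 rad. A row lasts 1/12 s, in which the tool goes at most 41.7 mm and 7.16 degrees, less where a joint would pass 70% of its speed; a pose out of reach is approached as far as the arm can. A call with a number of a shift or a turn outside -1 to 1 is refused whole. A call with a gripper value outside its range is refused whole. The fingers move at their own pace and stop on an object; FORCE is the grip in N (left out, the last holds). Time passes only in rows, so rows that repeat a pose let the fingers close, or fill a call up. It gives the time, the measured TCP pose, the force and the opening at its end, in the units of the state.
- r.read_state(): the state, without advancing time (a new reading comes with each control period).
- camera(name): name is "scene" or "top" or "wrist"; returns a dict with "color" (384x512x3 uint8, blue, green, red), "fx", "fy", "cx", "cy" (pixels), "eye" and "orientation" of the camera in the world. Camera axes: x right, y down, z forward; pixel columns grow to the right and rows downward; lengths in m; the calibration is good to about 2 mm. The wrist camera is an equidistant fisheye: a pixel r from the principal point sees the ray r / f radians off the axis. A picture is of the moment at which its call begins. There is no depth.
- close_job(): hands the job in, once; it reports no verdict.
The state is a dict: "time": time; "joint_positions": joint angles; "joint_vel": joint speeds; "joint_torque": joint torques, N m; "ee_pos": TCP position; "eef_rot": TCP orientation; "ft_force": force on the tool from outside, world axes, zero at the start; "torque": the same for the moment, N m; "width": finger opening in m.
Only numpy, scipy, OpenCV 4.12 (cv2) and the standard library are available. Lean on these libraries where they do the work, as an engineer would, in place of code of your own. Each camera call takes 0.05 s, during which the arm holds its last target. There are 200 camera calls.

### The job

The slatted wooden deck on the bench is springy everywhere except over one hidden solid bearer that runs under it. First find the bearer by pressing gently along the slats with the closed fingertips; then stand the steel dapping block upright on the slats over it, so that it sits firm and level instead of sinking in, and let go. Leave the other loose things where they are.

Things in the scene. Friction and masses are not known exactly. Their poses are not given: they have to be found in the camera images.
- deck: Fixed wooden deck, 106 mm (own x) by 266 mm (own y). Origin: centre of its underside, on the bench; z up. 24 pale slats, each 80 mm long along x, lie side by side along y at 10 mm pitch and fill x -40..40, y -120..120 mm; tops 28 mm above the origin. The darker frame round them is 12 mm wide, 21 mm high. Fingers or block pressing it with over 30 N damage it.
- slats_mid (a point): Middle of the slats' top face. Each slat sinks alone, straight down, up to 7 mm (0.3 N to start, then 0.15 N per mm), then is bottomed and hard. Hidden below lies one steel bearer, parallel to the slats, along their whole length, 11 mm wide, its centre anywhere in deck y -95..95 mm.
- slats_left (a point): Middle of the +y end of the slats' top face (deck y = +120 mm). The 2 or 3 adjoining slats that lie over the bearer, even in part, give only 0.5 mm, then go firm (about 8 N per mm); a thing stands firm and level if its centre is over them. Elsewhere the dapping block sinks 4 mm or more, or tips.
- dapping_block: Dark grey steel cube, 46 x 46 x 46 mm, with round hollows in its top, 0.6 to 0.8 kg, standing on the bench. Origin: centre of its underside, z up, x and y square to its side faces.
- wax_block: Green block of carving wax, 37 x 53 x 24 mm, origin at the centre of its underside. Loose bystander.
- bar_rouge: Bar of dark red polishing compound in a white sleeve, 108 (x) x 35 x 32 mm, origin at the centre of its underside. Loose bystander.
- jar_small: White plastic jar with lid, 72 mm across, 66 mm high, origin at the centre of its underside. Loose bystander.

How it is judged:
By the outcome, as a careful person would: the job done as asked, in the order asked, and still so for the second after the job is handed in, with the robot touching nothing.
It also fails if it takes over 72 s, if anything falls off the work surface, if the arm or the gripper's body presses on something with over 40 N, if the wrist force passes 120 N, or if a joint passes its speed limit or range.

## Working session

There is one attempt and no reset: what is moved stays moved. The work goes in short steps, Python scripts to look and compute and a shell command to move; the robot and the scene stay as the last step left them, time stands still between calls to the robot, and variables do not carry over. Pictures are saved under pics/ and viewed, about 8 in all and at most 12, crops included, and the job is handed in when it is done.

```bash
mkdir -p pics; cat > h.py <<'E'
import numpy as np, cv2
from scipy.spatial.transform import Rotation as R
from bench import r, camera, close_job
def snap(n,f):
    c=camera(n); cv2.imwrite('pics/'+f,c['color']); return c
def ray(c,u,v,z):
    "pixel->world point on plane z"
    d=np.array([(u-c['cx'])/c['fx'],(v-c['cy'])/c['fy'],1.])
    q=R.from_quat(c['orientation']).apply(d); e=np.array(c['eye'])
    return e+q*(z-e[2])/q[2]
def proj(c,p):
    q=R.from_quat(c['orientation']).inv().apply(np.array(p)-c['eye'])
    return q[...,0]/q[...,2]*c['fx']+c['cx'], q[...,1]/q[...,2]*c['fy']+c['cy']
E
python3 - <<'E'
from h import *
import pickle
s=r.read_state(); print(s)
c=snap('top','t1.png'); d=snap('scene','s1.png')
pickle.dump((c,d),open('c.pkl','wb'))
for k in (c,d): print({a:k[a] for a in k if a!='color'})
cv2.imwrite('pics/ts.png',cv2.resize(c['color'],(800,600),interpolation=cv2.INTER_CUBIC))
E
```

```text
{'time': 0.0, 'joint_positions': array([ 1.19140491,  0.33286913, -0.06470002,  1.46095209,  0.02159761,
        1.34989746, -0.08848103]), 'joint_vel': array([ 1.37262891e-03, -1.93953254e-04, -1.30502208e-03, -2.37748826e-05,
       -1.72352380e-03, -3.68163600e-04,  1.10821311e-03]), 'joint_torque': array([ 2.41575508e-04, -6.23248386e+01,  2.51001975e-02, -3.89898205e+01,
       -6.12523151e-02,  3.98045825e-02,  1.29358591e-04]), 'ee_pos': array([ 0.21815124, -0.58527308,  0.22175051]), 'eef_rot': array([ 8.21372635e-01, -5.70391516e-01, -6.05340623e-04, -3.81086272e-04]), 'ft_force': array([-0.56342586, -0.64088893,  0.09509677]), 'torque': array([ 0.05704119,  0.01650067, -0.03050367]), 'width': 0.08740667225672426}
{'fx': 361.1758223930231, 'fy': 361.1758223930231, 'cx': 259.14935328704263, 'cy': 190.4481122193576, 'eye': array([ 0.43897507, -0.04218901,  1.07342897]), 'orientation': array([-0.69974171,  0.70973035, -0.04765882,  0.06612874])}
{'fx': 448.9509677915683, 'fy': 448.9509677915683, 'cx': 250.20408119914438, 'cy': 194.7838863160711, 'eye': array([-0.04075964,  0.60637333,  0.95673963]), 'orientation': array([-0.35951685,  0.85075974, -0.35519172,  0.14420246])}
```

View pics/ts.png

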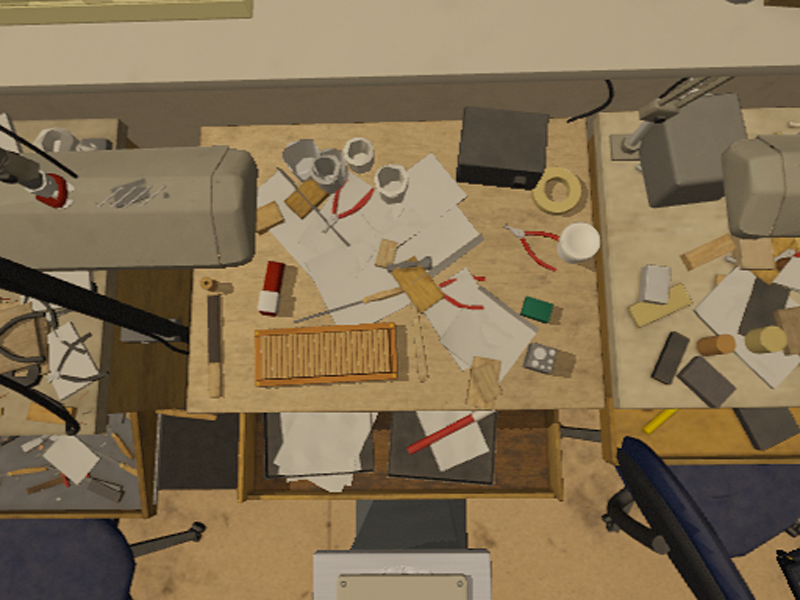

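View pics/s1.png

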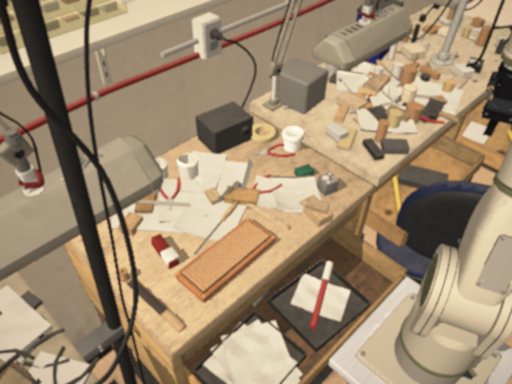

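The top view shows the deck at about px (255–397, 322–385), the dapping block at (541,357), the wax at (537,309), the jar at (579,243) and the rouge at (271,288). I'll crop and enlarge the deck and the block.

```bash
python3 - <<'E'
from h import *
import pickle
c,d=pickle.load(open('c.pkl','rb'))
im=c['color']
a=cv2.resize(im[200:255,155:265],None,fx=7,fy=7,interpolation=cv2.INTER_CUBIC)
b=cv2.resize(im[185:245,325:375],None,fx=3.5,fy=3.5,interpolation=cv2.INTER_CUBIC)
cv=np.zeros((600,800,3),np.uint8); cv[:385,:770]=a; cv[385:385+210,:175]=b
cv2.imwrite('pics/crop.png',cv)
for p in [(255,330),(397,322),(397,378),(258,385)]: print(ray(c,p[0]*.64,p[1]*.64,.021))
print(ray(c,541*.64,357*.64,.046))
E
```

```text
[0.55291469 0.26795953 0.021     ]
[ 5.64022115e-01 -2.02548138e-04  2.10000000e-02]
[0.45991643 0.00081052 0.021     ]
[0.45027866 0.25917901 0.021     ]
[ 0.49364602 -0.26028537  0.046     ]
```

View pics/crop.png

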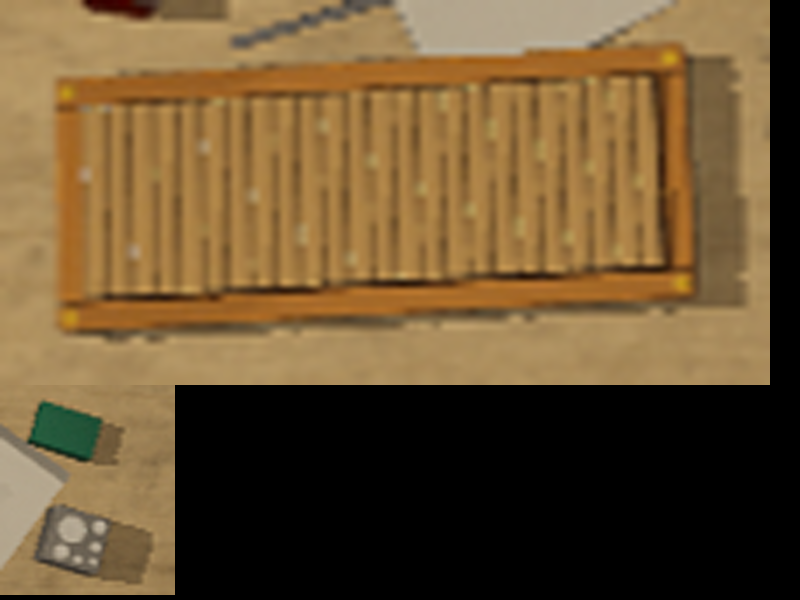

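```bash
python3 - <<'E'
from h import *
import pickle
c,d=pickle.load(open('c.pkl','rb'))
def pts(l,k,ox,oy,z): return np.array([ray(c,(u+.5)/k-.5+ox,(v+.5)/k-.5+oy,z) for u,v in l])
def rep(n,P):
    print(n,P[:,:2].round(4).tolist(),'mean',P.mean(0).round(4),'sides',[round(float(np.linalg.norm(P[i]-P[i-1])),4) for i in range(4)],
     'ang',[round(float(np.degrees(np.arctan2(*(P[i]-P[i-1])[1::-1]))),1) for i in range(4)])
rep('frame',pts([(58,80),(683,45),(692,297),(63,331)],7,155,200,.021))
rep('slats',pts([(85,107),(655,76),(660,265),(92,297)],7,155,200,.028))
rep('block',pts([(52,121),(109,136),(100,191),(37,173)],3.5,325,185,.046))
s=r.read_state(); Rm=R.from_quat(s['eef_rot']).as_matrix(); print(Rm.round(3))
E
```

```text
frame [[0.5535, 0.269], [0.5643, 0.0055], [0.4597, 0.0027], [0.449, 0.2637]] mean [0.5067 0.1352 0.021 ] sides [0.1046, 0.2637, 0.1047, 0.2612] ang [2.9, -87.6, -178.5, 92.3]
slats [[0.5413, 0.2552], [0.5507, 0.0169], [0.4728, 0.0154], [0.4627, 0.25]] mean [0.5069 0.1344 0.028 ] sides [0.0788, 0.2385, 0.078, 0.2348] ang [3.8, -87.7, -178.9, 92.5]
block [[0.52, -0.2427], [0.5073, -0.2877], [0.4634, -0.2782], [0.4784, -0.2287]] mean [ 0.4923 -0.2593  0.046 ] sides [0.0439, 0.0469, 0.0448, 0.0517] ang [-18.6, -105.8, 167.7, 73.2]
[[ 0.349 -0.937 -0.   ]
 [-0.937 -0.349  0.001]
 [-0.001  0.    -1.   ]]
```

Measured poses: the deck centre is near (0.507, 0.135) with yaw about +2.4°, and the slat sizes check out. The block is near (0.492, −0.259) with yaw about −16°. I'll move over the deck with the fingers closed and line tool x up with deck x, so the narrow 19 mm pad width lies along deck y.

```bash

python3 -m crank '[{"x":-0.14,"y":-0.14,"claw":1},{"x":-0.14,"y":-0.14,"claw":1},{"x":-0.14,"y":-0.14,"claw":1},{"x":-0.14,"y":-0.14,"claw":1},{"x":-0.14,"y":-0.14,"claw":1}]' 10
python3 -m crank '[{"x":-0.14,"y":-0.14,"claw":1},{"x":-0.14,"y":-0.14,"claw":1},{"x":-0.14,"y":-0.14,"claw":1},{"x":-0.14,"y":-0.14,"claw":1},{"x":-0.14,"y":-0.14,"claw":1}]'
python3 -m crank '[{"x":-0.14,"y":-0.14,"claw":1},{"x":-0.14,"y":-0.14,"claw":1},{"x":-0.14,"y":-0.14,"claw":1},{"x":-0.14,"y":-0.14,"claw":1},{"x":-0.14,"y":-0.14,"claw":1}]'
python3 -m crank '[{"x":-0.08,"y":-0.08,"az":-0.3,"claw":1},{"x":-0.08,"y":-0.08,"az":-0.3,"claw":1},{"x":-0.08,"y":-0.08,"az":-0.3,"claw":1},{"x":-0.08,"y":-0.08,"az":-0.3,"claw":1},{"x":-0.08,"y":-0.08,"az":-0.3,"claw":1}]'
python3 -m crank '[{"az":-0.31,"claw":1},{"az":-0.31,"claw":1},{"az":-0.31,"claw":1},{"az":-0.31,"claw":1},{"az":-0.31,"claw":1}]'
python3 -c "
from h import *
s=r.read_state();M=R.from_quat(s['eef_rot']).as_matrix();print(s,M.round(3),np.degrees(np.arctan2(M[1,0],M[0,0])))"
```

```text
{'time': 0.1, 'joint_positions': array([ 1.19142505,  0.3327727 , -0.06472516,  1.46086594,  0.02160451,
        1.34989396, -0.08849986]), 'joint_vel': array([ 6.35208781e-04, -2.75603469e-03,  2.53499854e-05, -2.40021814e-03,
        1.14938180e-03, -2.85070670e-04, -1.03857593e-03]), 'joint_torque': array([ 1.48619842e-03, -6.24542356e+01,  2.45973672e-02, -3.90714169e+01,
       -6.15901756e-02,  3.67160083e-02,  1.11689214e-04]), 'ee_pos': array([ 0.21816925, -0.5853133 ,  0.22185192]), 'eef_rot': array([ 8.21368263e-01, -5.70397922e-01, -5.25709911e-04, -3.32590266e-04]), 'ft_force': array([ 0.90824651, -0.45186537, -0.51857582]), 'torque': array([ 0.02345118, -0.01232189,  0.0068409 ]), 'width': 0.08711382257832538} [[ 0.349 -0.937 -0.   ]
 [-0.937 -0.349  0.001]
 [-0.001  0.    -1.   ]] -69.55597473531292schema error: expected keys x, y, z, ax, ay, az, claw
schema error: expected keys x, y, z, ax, ay, az, claw
schema error: expected keys x, y, z, ax, ay, az, claw
schema error: expected keys x, y, z, ax, ay, az, claw
schema error: expected keys x, y, z, ax, ay, az, claw
```

```bash

python3 -m crank '[{"x":-0.14,"y":-0.14,"z":0,"ax":0,"ay":0,"az":0,"claw":1},{"x":-0.14,"y":-0.14,"z":0,"ax":0,"ay":0,"az":0,"claw":1},{"x":-0.14,"y":-0.14,"z":0,"ax":0,"ay":0,"az":0,"claw":1},{"x":-0.14,"y":-0.14,"z":0,"ax":0,"ay":0,"az":0,"claw":1},{"x":-0.14,"y":-0.14,"z":0,"ax":0,"ay":0,"az":0,"claw":1}]' 10
python3 -c "
from h import *
s=r.read_state();M=R.from_quat(s['eef_rot']).as_matrix();print(M.round(3),np.degrees(np.arctan2(M[1,0],M[0,0])))"
```

```text
time: 0.52
ee_pos: [0.3019, -0.4023, 0.2223]
eef_rot: [0.822, -0.57, -0.0, -0.0]
ft_force: [0.5, -0.2, 0.5]
width: 0.0615
[[ 0.351 -0.936 -0.   ]
 [-0.936 -0.351  0.001]
 [-0.001 -0.    -1.   ]] -69.43211973131532
```

Good; I'll carry on the same way.

```bash

python3 -m crank '[{"x":-0.14,"y":-0.14,"z":0,"ax":0,"ay":0,"az":0,"claw":1},{"x":-0.14,"y":-0.14,"z":0,"ax":0,"ay":0,"az":0,"claw":1},{"x":-0.14,"y":-0.14,"z":0,"ax":0,"ay":0,"az":0,"claw":1},{"x":-0.14,"y":-0.14,"z":0,"ax":0,"ay":0,"az":0,"claw":1},{"x":-0.14,"y":-0.14,"z":0,"ax":0,"ay":0,"az":0,"claw":1}]'
python3 -m crank '[{"x":-0.14,"y":-0.14,"z":0,"ax":0,"ay":0,"az":0,"claw":1},{"x":-0.14,"y":-0.14,"z":0,"ax":0,"ay":0,"az":0,"claw":1},{"x":-0.14,"y":-0.14,"z":0,"ax":0,"ay":0,"az":0,"claw":1},{"x":-0.14,"y":-0.14,"z":0,"ax":0,"ay":0,"az":0,"claw":1},{"x":-0.14,"y":-0.14,"z":0,"ax":0,"ay":0,"az":0,"claw":1}]'
python3 -m crank '[{"x":-0.08,"y":-0.08,"z":0.04,"ax":0,"ay":0,"az":-0.3,"claw":1},{"x":-0.08,"y":-0.08,"z":0.04,"ax":0,"ay":0,"az":-0.3,"claw":1},{"x":-0.08,"y":-0.08,"z":0.04,"ax":0,"ay":0,"az":-0.3,"claw":1},{"x":-0.08,"y":-0.08,"z":0.04,"ax":0,"ay":0,"az":-0.3,"claw":1},{"x":-0.08,"y":-0.08,"z":0.04,"ax":0,"ay":0,"az":-0.3,"claw":1}]'
python3 -m crank '[{"x":0,"y":0,"z":0.08,"ax":0,"ay":0,"az":-0.31,"claw":1},{"x":0,"y":0,"z":0.08,"ax":0,"ay":0,"az":-0.31,"claw":1},{"x":0,"y":0,"z":0.08,"ax":0,"ay":0,"az":-0.31,"claw":1},{"x":0,"y":0,"z":0.08,"ax":0,"ay":0,"az":-0.31,"claw":1},{"x":0,"y":0,"z":0.08,"ax":0,"ay":0,"az":-0.31,"claw":1}]'
python3 -c "
from h import *
s=r.read_state();M=R.from_quat(s['eef_rot']).as_matrix();print(s['ee_pos'],M.round(3),np.degrees(np.arctan2(M[1,0],M[0,0])))"
```

```text
time: 0.93
ee_pos: [0.3838, -0.2221, 0.2225]
eef_rot: [0.822, -0.569, 0.0, -0.0]
ft_force: [1.3, -0.5, -0.4]
width: 0.0285
time: 1.35
ee_pos: [0.4658, -0.0419, 0.2227]
eef_rot: [0.822, -0.57, 0.0, -0.0]
ft_force: [0.3, 0.7, 0.0]
width: 0.0017
time: 1.77
ee_pos: [0.5117, 0.0602, 0.1813]
eef_rot: [0.955, -0.297, -0.001, -0.0]
ft_force: [-0.6, -0.8, 0.9]
width: 0.0003
time: 2.18
ee_pos: [0.5115, 0.0575, 0.1015]
eef_rot: [1.0, 0.006, -0.001, -0.0]
ft_force: [-0.0, -0.1, 0.4]
width: 0.0001
[0.51147453 0.05747868 0.10153987] [[ 1.     0.012 -0.002]
 [ 0.012 -1.     0.   ]
 [-0.002 -0.    -1.   ]] 0.714850414499881
```

```bash

python3 -m crank '[{"x":0,"y":0,"z":0.04,"ax":0,"ay":0,"az":-0.015,"claw":1},{"x":0,"y":0,"z":0.067,"ax":0,"ay":0,"az":-0.015,"claw":1},{"x":0,"y":0,"z":0.067,"ax":0,"ay":0,"az":-0.015,"claw":1},{"x":0,"y":0,"z":0.067,"ax":0,"ay":0,"az":-0.015,"claw":1},{"x":0,"y":0,"z":0.067,"ax":0,"ay":0,"az":-0.015,"claw":1}]'
python3 -m crank '[{"x":0,"y":0,"z":0.003,"ax":0,"ay":0,"az":0,"claw":1},{"x":0,"y":0,"z":0.006,"ax":0,"ay":0,"az":0,"claw":1},{"x":0,"y":0,"z":0.007,"ax":0,"ay":0,"az":0,"claw":1},{"x":0,"y":0,"z":0.0075,"ax":0,"ay":0,"az":0,"claw":1},{"x":0,"y":0,"z":0.0075,"ax":0,"ay":0,"az":0,"claw":1}]'
python3 -m crank '[{"x":0,"y":0,"z":0.0003,"ax":0,"ay":0,"az":0,"claw":1},{"x":0,"y":0,"z":0.0006,"ax":0,"ay":0,"az":0,"claw":1},{"x":0,"y":0,"z":0.0008,"ax":0,"ay":0,"az":0,"claw":1},{"x":0,"y":0,"z":0.0008,"ax":0,"ay":0,"az":0,"claw":1},{"x":0,"y":0,"z":0.0008,"ax":0,"ay":0,"az":0,"claw":1}]'
python3 -c "
from h import *
s=r.read_state();M=R.from_quat(s['eef_rot']).as_matrix();print(s['ee_pos'],s['ft_force'],M.round(4),np.degrees(np.arctan2(M[1,0],M[0,0])))"
```

```text
time: 2.6
ee_pos: [0.5129, 0.0579, 0.0369]
eef_rot: [1.0, 0.018, 0.001, -0.0]
ft_force: [0.1, 0.1, -0.1]
width: 0.0005
time: 3.02
ee_pos: [0.5125, 0.0574, 0.0284]
eef_rot: [1.0, 0.018, 0.0, 0.0]
ft_force: [1.3, 0.0, 0.5]
width: 0.0009
time: 3.43
ee_pos: [0.5124, 0.0574, 0.0275]
eef_rot: [1.0, 0.018, 0.0, 0.0]
ft_force: [-1.2, -1.8, 5.0]
width: 0.0006
[0.51244232 0.05739914 0.02749418] [-1.15394351 -1.82713717  4.99876924] [[ 9.994e-01  3.590e-02  5.000e-04]
 [ 3.590e-02 -9.994e-01 -2.000e-04]
 [ 5.000e-04  3.000e-04 -1.000e+00]] 2.0563224512939895
```

```bash

python3 -m crank '[{"x":0,"y":0,"z":0.0002,"ax":0,"ay":0,"az":0,"claw":1},{"x":0,"y":0,"z":0.0004,"ax":0,"ay":0,"az":0,"claw":1},{"x":0,"y":0,"z":0.0005,"ax":0,"ay":0,"az":0,"claw":1},{"x":0,"y":0,"z":0.0005,"ax":0,"ay":0,"az":0,"claw":1},{"x":0,"y":0,"z":0.0005,"ax":0,"ay":0,"az":0,"claw":1}]'
python3 -c "
from h import *
s=r.read_state();print(s['ee_pos'],s['ft_force'],s['torque'])"
```

```text
time: 3.85
ee_pos: [0.5125, 0.0575, 0.0271]
eef_rot: [1.0, 0.018, 0.0, 0.0]
ft_force: [-1.1, -0.9, 7.8]
width: 0.0006
[0.51245733 0.05746348 0.02709241] [-1.14693822 -0.89135669  7.78766393] [-0.33271904  0.1953389   0.01288252]
```

Contact at deck y ≈ −77 is already firm (about 8 N/mm). I'll step toward deck +y in 10 mm steps to find the edge.

```bash

python3 -m crank '[{"x":0,"y":0,"z":-0.005,"ax":0,"ay":0,"az":0,"claw":1},{"x":0,"y":-0.01,"z":-0.005,"ax":0,"ay":0,"az":0,"claw":1},{"x":0,"y":-0.01,"z":-0.001,"ax":0,"ay":0,"az":0,"claw":1},{"x":0,"y":-0.01,"z":0,"ax":0,"ay":0,"az":0,"claw":1},{"x":0,"y":-0.01,"z":0,"ax":0,"ay":0,"az":0,"claw":1}]'
python3 -m crank '[{"x":0,"y":0,"z":-0.005,"ax":0,"ay":0,"az":0,"claw":1},{"x":0,"y":-0.01,"z":-0.005,"ax":0,"ay":0,"az":0,"claw":1},{"x":0,"y":-0.01,"z":-0.001,"ax":0,"ay":0,"az":0,"claw":1},{"x":0,"y":-0.01,"z":0,"ax":0,"ay":0,"az":0,"claw":1},{"x":0,"y":-0.01,"z":0,"ax":0,"ay":0,"az":0,"claw":1}]'
python3 -m crank '[{"x":0,"y":0,"z":-0.005,"ax":0,"ay":0,"az":0,"claw":1},{"x":0,"y":-0.01,"z":-0.005,"ax":0,"ay":0,"az":0,"claw":1},{"x":0,"y":-0.01,"z":-0.001,"ax":0,"ay":0,"az":0,"claw":1},{"x":0,"y":-0.01,"z":0,"ax":0,"ay":0,"az":0,"claw":1},{"x":0,"y":-0.01,"z":0,"ax":0,"ay":0,"az":0,"claw":1}]'
```

```text
time: 4.27
ee_pos: [0.5116, 0.0687, 0.0264]
eef_rot: [1.0, 0.019, -0.0, -0.001]
ft_force: [-0.5, 3.5, 2.5]
width: 0.0004
time: 4.68
ee_pos: [0.5115, 0.0783, 0.0266]
eef_rot: [1.0, 0.018, 0.0, -0.0]
ft_force: [-0.9, 3.8, 2.6]
width: 0.0009
time: 5.1
ee_pos: [0.5111, 0.0883, 0.0265]
eef_rot: [1.0, 0.018, 0.0, -0.0]
ft_force: [1.1, 4.1, 1.6]
width: 0.0003
```

Soft at world y ≥ 0.069, so the bearer lies toward −y. Now probing that side.

```bash

python3 -m crank '[{"x":0,"y":0,"z":-0.005,"ax":0,"ay":0,"az":0,"claw":1},{"x":0,"y":0.025,"z":-0.006,"ax":0,"ay":0,"az":0,"claw":1},{"x":0,"y":0.04,"z":-0.005,"ax":0,"ay":0,"az":0,"claw":1},{"x":0,"y":0.04,"z":-0.001,"ax":0,"ay":0,"az":0,"claw":1},{"x":0,"y":0.04,"z":0,"ax":0,"ay":0,"az":0,"claw":1}]'
python3 -m crank '[{"x":0,"y":0,"z":0,"ax":0,"ay":0,"az":0,"claw":1},{"x":0,"y":0,"z":-0.005,"ax":0,"ay":0,"az":0,"claw":1},{"x":0,"y":0.01,"z":-0.005,"ax":0,"ay":0,"az":0,"claw":1},{"x":0,"y":0.01,"z":-0.001,"ax":0,"ay":0,"az":0,"claw":1},{"x":0,"y":0.01,"z":0,"ax":0,"ay":0,"az":0,"claw":1}]'
python3 -m crank '[{"x":0,"y":0,"z":0,"ax":0,"ay":0,"az":0,"claw":1},{"x":0,"y":0,"z":-0.005,"ax":0,"ay":0,"az":0,"claw":1},{"x":0,"y":0.01,"z":-0.005,"ax":0,"ay":0,"az":0,"claw":1},{"x":0,"y":0.01,"z":-0.001,"ax":0,"ay":0,"az":0,"claw":1},{"x":0,"y":0.01,"z":0,"ax":0,"ay":0,"az":0,"claw":1}]'
```

```text
time: 5.52
ee_pos: [0.5128, 0.045, 0.0268]
eef_rot: [1.0, 0.016, -0.0, 0.001]
ft_force: [-0.9, -6.4, 10.4]
width: 0.0007
time: 5.93
ee_pos: [0.5133, 0.0363, 0.0266]
eef_rot: [1.0, 0.017, 0.0, 0.001]
ft_force: [-0.7, -4.4, 11.0]
width: 0.0005
time: 6.35
ee_pos: [0.513, 0.0266, 0.026]
eef_rot: [1.0, 0.017, -0.0, 0.0]
ft_force: [-0.3, -0.6, 0.6]
width: 0.0004
```

```bash

python3 -m crank '[{"x":0,"y":0,"z":-0.005,"ax":0,"ay":0,"az":0,"claw":1},{"x":0,"y":-0.004,"z":-0.005,"ax":0,"ay":0,"az":0,"claw":1},{"x":0,"y":-0.004,"z":-0.001,"ax":0,"ay":0,"az":0,"claw":1},{"x":0,"y":-0.004,"z":0,"ax":0,"ay":0,"az":0,"claw":1},{"x":0,"y":-0.004,"z":0,"ax":0,"ay":0,"az":0,"claw":1}]'
python3 -m crank '[{"x":0,"y":0,"z":-0.005,"ax":0,"ay":0,"az":0,"claw":1},{"x":0,"y":-0.031,"z":-0.005,"ax":0,"ay":0,"az":0,"claw":1},{"x":0,"y":-0.031,"z":-0.001,"ax":0,"ay":0,"az":0,"claw":1},{"x":0,"y":-0.031,"z":0,"ax":0,"ay":0,"az":0,"claw":1},{"x":0,"y":-0.031,"z":0,"ax":0,"ay":0,"az":0,"claw":1}]'
python3 -m crank '[{"x":0,"y":0,"z":-0.005,"ax":0,"ay":0,"az":0,"claw":1},{"x":0,"y":0.015,"z":-0.005,"ax":0,"ay":0,"az":0,"claw":1},{"x":0,"y":0.015,"z":-0.001,"ax":0,"ay":0,"az":0,"claw":1},{"x":0,"y":0.015,"z":0,"ax":0,"ay":0,"az":0,"claw":1},{"x":0,"y":0.015,"z":0,"ax":0,"ay":0,"az":0,"claw":1}]'
```

```text
time: 6.77
ee_pos: [0.5135, 0.0326, 0.027]
eef_rot: [1.0, 0.019, 0.0, -0.0]
ft_force: [-0.6, 1.9, 7.3]
width: 0.0004
time: 7.18
ee_pos: [0.512, 0.064, 0.027]
eef_rot: [1.0, 0.019, 0.0, -0.001]
ft_force: [-2.1, 4.2, 7.3]
width: 0.0006
time: 7.6
ee_pos: [0.513, 0.0452, 0.0269]
eef_rot: [1.0, 0.017, 0.0, 0.001]
ft_force: [-0.2, -6.4, 8.7]
width: 0.0003
```

The firm zone reads firm from world y 0.033 to 0.064 and is soft at 0.027 and 0.069. The bearer is therefore at world y ≈ 0.048 (deck y ≈ −87 mm). Next I'll go to the block, opening the gripper on the way, and take a closer look.

```bash

python3 -m crank '[{"x":0,"y":0,"z":-0.04,"ax":0,"ay":0,"az":0,"claw":1},{"x":0,"y":0,"z":-0.08,"ax":0,"ay":0,"az":0,"claw":0},{"x":-0.003,"y":0.04,"z":-0.12,"ax":0,"ay":0,"az":0,"claw":-1},{"x":-0.01,"y":0.08,"z":-0.13,"ax":0,"ay":0,"az":0,"claw":-1},{"x":-0.015,"y":0.12,"z":-0.13,"ax":0,"ay":0,"az":0,"claw":-1}]'
python3 -m crank '[{"x":-0.017,"y":0.184,"z":0,"ax":0,"ay":0,"az":0.157,"claw":-1},{"x":-0.017,"y":0.184,"z":0,"ax":0,"ay":0,"az":0.157,"claw":-1},{"x":-0.017,"y":0.184,"z":0,"ax":0,"ay":0,"az":0.157,"claw":-1},{"x":-0.017,"y":0.184,"z":0,"ax":0,"ay":0,"az":0.157,"claw":-1},{"x":-0.017,"y":0.184,"z":0,"ax":0,"ay":0,"az":0.157,"claw":-1}]'
python3 - <<'E'
from h import *
import pickle
c=snap('wrist','w1.png'); print({a:c[a] for a in c if a!='color'}); s=r.read_state(); pickle.dump((c,s),open('w.pkl','wb'))
M=R.from_quat(s['eef_rot']).as_matrix();print(s['ee_pos'],s['width'],M.round(3),np.degrees(np.arctan2(M[1,0],M[0,0])))
E
```

```text
time: 8.02
ee_pos: [0.5041, -0.0615, 0.1588]
eef_rot: [1.0, 0.019, 0.002, 0.001]
ft_force: [1.3, -0.1, -0.3]
width: 0.0196
time: 8.43
ee_pos: [0.4905, -0.2524, 0.1549]
eef_rot: [0.99, -0.142, -0.001, 0.001]
ft_force: [0.7, -1.0, -0.7]
width: 0.0525
{'fx': 297.3186396354542, 'fy': 297.3186396354542, 'cx': 255.36365398555986, 'cy': 187.8883605330209, 'eye': array([ 0.51411785, -0.17301538,  0.31637553]), 'orientation': array([ 0.97848131, -0.14046241, -0.02235812,  0.14948163])}
[ 0.49021979 -0.25411178  0.15468694] 0.0563987408742715 [[ 0.959 -0.283 -0.002]
 [-0.283 -0.959 -0.002]
 [-0.001  0.002 -1.   ]] -16.454876675695917
```

View pics/w1.png

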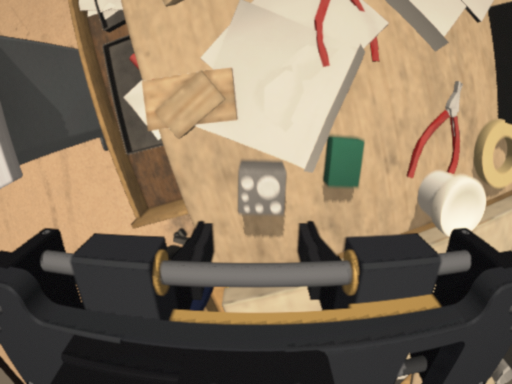

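The wrist view shows the block top at about px (240–286, 177–214), with its side face above that at rows 161–177. The block is square to the tool and the wax is well clear at (344,161). Now I'll compute its position.

```bash
python3 - <<'E'
from h import *
import pickle
c,s=pickle.load(open('w.pkl','rb'))
def fr(u,v,z):
    a=np.array([u-c['cx'],v-c['cy']]); n=np.hypot(*a); t=n/c['fx']
    d=np.array([*(a/n*np.sin(t)),np.cos(t)]); q=R.from_quat(c['orientation']).apply(d); e=c['eye']; return e+q*(z-e[2])/q[2]
P=np.array([fr(*p,.046) for p in [(239,177),(286,177),(283.5,215),(238,213)]])
print(P.round(4),P.mean(0),[np.linalg.norm(P[i]-P[i-1]) for i in range(4)])
for i in range(4): print(np.degrees(np.arctan2(*(P[i]-P[i-1])[1::-1])))
B=np.array([fr(*p,0) for p in [(241,161),(284,161)]]); print(B)
M=R.from_quat(s['eef_rot']).as_matrix(); print('tool shift', M.T@(P.mean(0)-s['ee_pos']))
im=c['color']; cv2.imwrite('pics/w1c.png',cv2.resize(im[140:235,215:310],(570,570),interpolation=cv2.INTER_CUBIC))
E
```

```text
[[ 0.478  -0.2394  0.046 ]
 [ 0.5207 -0.2519  0.046 ]
 [ 0.5086 -0.2888  0.046 ]
 [ 0.4662 -0.2741  0.046 ]] [ 0.49336232 -0.26357252  0.046     ] [np.float64(0.036654794016283805), np.float64(0.04441210346500242), np.float64(0.038838283419345344), np.float64(0.044870180415675094)]
71.11506743871676
-16.29112090870017
-108.14248943582896
160.89753675002524
[[ 0.47932347 -0.23410221  0.        ]
 [ 0.52430516 -0.24721044  0.        ]]
tool shift [0.00583493 0.00793447 0.10869788]
```

View pics/w1c.png

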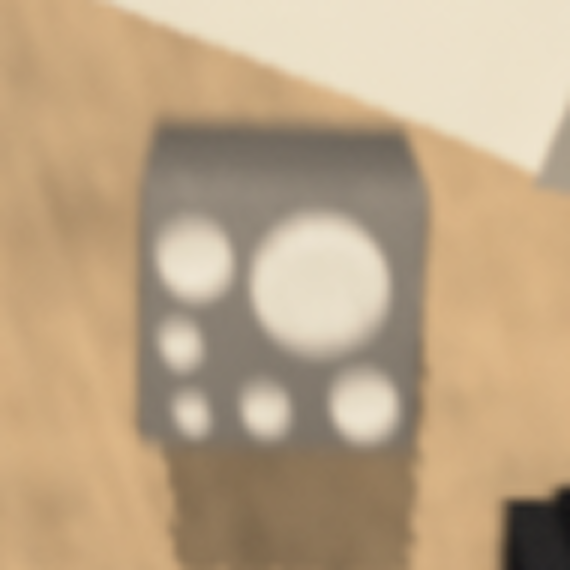

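```bash

python3 -m crank '[{"x":0.0055,"y":0.0045,"z":0.04,"ax":0,"ay":0,"az":0,"claw":-1},{"x":0.0055,"y":0.0045,"z":0.08,"ax":0,"ay":0,"az":0,"claw":-1},{"x":0.0055,"y":0.0045,"z":0.08,"ax":0,"ay":0,"az":0,"claw":-1},{"x":0.0055,"y":0.0045,"z":0.08,"ax":0,"ay":0,"az":0,"claw":-1},{"x":0.0055,"y":0.0045,"z":0.08,"ax":0,"ay":0,"az":0,"claw":-1}]'
python3 -c "
from h import *
s=r.read_state();M=R.from_quat(s['eef_rot']).as_matrix();print(s['ee_pos'],s['width'],np.degrees(np.arctan2(M[1,0],M[0,0])),M.T@(np.array([.4943,-.26,.01])-s['ee_pos']))"
```

```text
time: 8.9
ee_pos: [0.4976, -0.2515, 0.0774]
eef_rot: [0.99, -0.138, 0.001, 0.0]
ft_force: [0.8, 0.4, 0.6]
width: 0.0851
[ 0.49756968 -0.25150028  0.07740173] 0.0850807412625737 -15.88119857121604 [-0.00089906  0.00907665  0.06739981]
```

```bash

python3 -m crank '[{"x":-0.001,"y":0.009,"z":0.01,"ax":0,"ay":0,"az":0,"claw":-1},{"x":-0.001,"y":0.009,"z":0.035,"ax":0,"ay":0,"az":0,"claw":-1},{"x":-0.001,"y":0.009,"z":0.06,"ax":0,"ay":0,"az":0,"claw":-1},{"x":-0.001,"y":0.009,"z":0.067,"ax":0,"ay":0,"az":0,"claw":-1},{"x":-0.001,"y":0.009,"z":0.067,"ax":0,"ay":0,"az":0,"claw":-1}]' 
python3 -m crank '[{"x":0,"y":0,"z":0,"ax":0,"ay":0,"az":0,"claw":1},{"x":0,"y":0,"z":0,"ax":0,"ay":0,"az":0,"claw":1},{"x":0,"y":0,"z":0,"ax":0,"ay":0,"az":0,"claw":1},{"x":0,"y":0,"z":0,"ax":0,"ay":0,"az":0,"claw":1},{"x":0,"y":0,"z":0,"ax":0,"ay":0,"az":0,"claw":1}]' 35
python3 -m crank '[{"x":0,"y":0,"z":0,"ax":0,"ay":0,"az":0,"claw":1},{"x":0,"y":0,"z":0,"ax":0,"ay":0,"az":0,"claw":1},{"x":0,"y":0,"z":0,"ax":0,"ay":0,"az":0,"claw":1},{"x":0,"y":0,"z":0,"ax":0,"ay":0,"az":0,"claw":1},{"x":0,"y":0,"z":0,"ax":0,"ay":0,"az":0,"claw":1}]' 35
```

```text
time: 9.32
ee_pos: [0.4924, -0.2605, 0.008]
eef_rot: [0.99, -0.139, -0.001, -0.0]
ft_force: [-0.8, 0.2, 1.0]
width: 0.0869
time: 9.73
ee_pos: [0.4936, -0.2606, 0.0095]
eef_rot: [0.99, -0.139, 0.001, 0.0]
ft_force: [0.8, 0.2, -0.0]
width: 0.0616
time: 10.15
ee_pos: [0.4934, -0.2604, 0.0088]
eef_rot: [0.99, -0.139, 0.0, 0.0]
ft_force: [-1.5, -0.4, 2.0]
width: 0.0459
```

```bash

python3 -m crank '[{"x":0,"y":0,"z":-0.01,"ax":0,"ay":0,"az":0,"claw":1},{"x":0,"y":0,"z":-0.04,"ax":0,"ay":0,"az":0,"claw":1},{"x":0,"y":0,"z":-0.07,"ax":0,"ay":0,"az":0,"claw":1},{"x":0,"y":0,"z":-0.1,"ax":0,"ay":0,"az":0,"claw":1},{"x":0,"y":0,"z":-0.1,"ax":0,"ay":0,"az":0,"claw":1}]'
python3 - <<'E'
from h import *
import pickle
c=camera('wrist'); s=r.read_state(); pickle.dump((c,s),open('w2.pkl','wb'))
cv2.imwrite('pics/w2c.png',cv2.resize(c['color'][130:290,180:340],(640,640),interpolation=cv2.INTER_CUBIC))
M=R.from_quat(s['eef_rot']).as_matrix();print(s['ee_pos'],s['ft_force'],s['width'],np.degrees(np.arctan2(M[1,0],M[0,0])),M.T@(np.array([.5111,.048,.11])-s['ee_pos']))
E
```

```text
time: 10.57
ee_pos: [0.4957, -0.2611, 0.1144]
eef_rot: [0.99, -0.138, 0.003, 0.001]
ft_force: [1.8, -0.7, -4.8]
width: 0.0456
[ 0.49450301 -0.26092927  0.11132169] [ 0.37853072 -0.06368166 -7.86490284] 0.0456970947583307 -15.932239675129338 [-0.0688467  -0.30161938  0.0006172 ]
```

View pics/w2c.png

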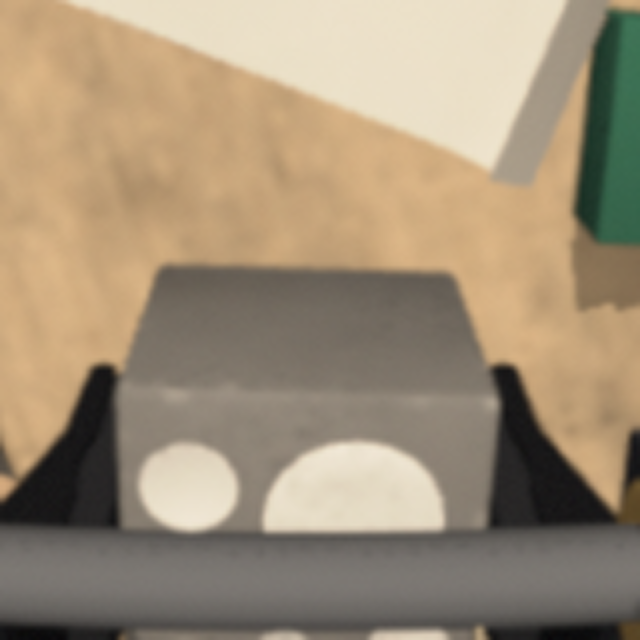

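The block is held upright, with its near top edge at px ≈ (209–304, 228) and its near bottom edge at ≈ (220–294, 197). I'll work out its offset in the hand and then carry it over.

```bash
python3 - <<'E'
from h import *
import pickle
c,s=pickle.load(open('w2.pkl','rb')); M=R.from_quat(s['eef_rot']).as_matrix()
def fr(u,v,z):
    a=np.array([u-c['cx'],v-c['cy']]); n=np.hypot(*a); t=n/c['fx']
    d=np.array([*(a/n*np.sin(t)),np.cos(t)]); q=R.from_quat(c['orientation']).apply(d); e=c['eye']; return e+q*(z-e[2])/q[2]
for dz,ps in ((.037,[(209.5,226.5),(303.7,229)]),(-.009,[(220,196.5),(293.5,198.2)])):
    for p in ps: print(dz,(M.T@(fr(*p,s['ee_pos'][2]+dz)-s['ee_pos'])).round(4))
E
```

```text
0.037 [-0.0206 -0.0238 -0.0371]
0.037 [ 0.0243 -0.0224 -0.0369]
-0.009 [-0.0206 -0.0231  0.0089]
-0.009 [ 0.025  -0.0219  0.0091]
```

```bash

python3 -m crank '[{"x":-0.004,"y":-0.02,"z":0,"ax":0,"ay":0,"az":0,"claw":1},{"x":-0.013,"y":-0.055,"z":0,"ax":0,"ay":0,"az":-0.03,"claw":1},{"x":-0.022,"y":-0.093,"z":0,"ax":0,"ay":0,"az":-0.06,"claw":1},{"x":-0.031,"y":-0.131,"z":0,"ax":0,"ay":0,"az":-0.1,"claw":1},{"x":-0.038,"y":-0.165,"z":0,"ax":0,"ay":0,"az":-0.13,"claw":1}]'
python3 -c "
from h import *
s=r.read_state();M=R.from_quat(s['eef_rot']).as_matrix();print(s['ee_pos'],s['width'],np.degrees(np.arctan2(M[1,0],M[0,0])),M.T@(np.array([.5111,.048,.08])-s['ee_pos']))"
```

```text
time: 11.03
ee_pos: [0.5, -0.0887, 0.1067]
eef_rot: [1.0, -0.007, -0.002, -0.0]
ft_force: [1.5, 0.3, -7.4]
width: 0.0462
[ 0.49996465 -0.08869437  0.10673136] 0.046200956003007373 -0.7613872429432823 [ 0.00940946 -0.13680471  0.02682997]
```

```bash

python3 -m crank '[{"x":0.003,"y":-0.035,"z":0,"ax":0,"ay":0,"az":-0.02,"claw":1},{"x":0.006,"y":-0.073,"z":0,"ax":0,"ay":0,"az":-0.028,"claw":1},{"x":0.008,"y":-0.11,"z":0,"ax":0,"ay":0,"az":-0.028,"claw":1},{"x":0.009,"y":-0.13,"z":0,"ax":0,"ay":0,"az":-0.028,"claw":1},{"x":0.009,"y":-0.137,"z":0,"ax":0,"ay":0,"az":-0.028,"claw":1}]'
python3 -m crank '[{"x":0,"y":0,"z":0.01,"ax":0,"ay":0,"az":0,"claw":1},{"x":0,"y":0,"z":0.03,"ax":0,"ay":0,"az":0,"claw":1},{"x":0,"y":0,"z":0.04,"ax":0,"ay":0,"az":0,"claw":1},{"x":0,"y":0,"z":0.04,"ax":0,"ay":0,"az":0,"claw":1},{"x":0,"y":0,"z":0.04,"ax":0,"ay":0,"az":0,"claw":1}]'
python3 -c "
from h import *
s=r.read_state();M=R.from_quat(s['eef_rot']).as_matrix();print(s['ee_pos'],s['width'],M.round(4),np.degrees(np.arctan2(M[1,0],M[0,0])),M.T@(np.array([.5111,.048,.037])-s['ee_pos']))"
```

```text
time: 11.45
ee_pos: [0.5117, 0.0502, 0.1071]
eef_rot: [1.0, 0.022, -0.001, -0.001]
ft_force: [-0.2, 0.1, -6.9]
width: 0.046
time: 11.87
ee_pos: [0.5125, 0.0444, 0.0675]
eef_rot: [1.0, 0.018, -0.001, -0.0]
ft_force: [0.5, -0.1, -6.9]
width: 0.0457
[0.51248331 0.04443222 0.06752131] 0.04572795639348941 [[ 9.993e-01  3.670e-02 -2.700e-03]
 [ 3.670e-02 -9.993e-01 -0.000e+00]
 [-2.700e-03 -1.000e-04 -1.000e+00]] 2.104084366273524 [-0.00116915 -0.00361344  0.03052489]
```

```bash

python3 -m crank '[{"x":-0.001,"y":-0.0035,"z":0.01,"ax":0,"ay":0,"az":0,"claw":1},{"x":-0.001,"y":-0.0035,"z":0.02,"ax":0,"ay":0,"az":0,"claw":1},{"x":-0.001,"y":-0.0035,"z":0.027,"ax":0,"ay":0,"az":0,"claw":1},{"x":-0.001,"y":-0.0035,"z":0.0275,"ax":0,"ay":0,"az":0,"claw":1},{"x":-0.001,"y":-0.0035,"z":0.0275,"ax":0,"ay":0,"az":0,"claw":1}]'
python3 -m crank '[{"x":0,"y":0,"z":0.001,"ax":0,"ay":0,"az":0,"claw":1},{"x":0,"y":0,"z":0.0018,"ax":0,"ay":0,"az":0,"claw":1},{"x":0,"y":0,"z":0.0025,"ax":0,"ay":0,"az":0,"claw":1},{"x":0,"y":0,"z":0.003,"ax":0,"ay":0,"az":0,"claw":1},{"x":0,"y":0,"z":0.003,"ax":0,"ay":0,"az":0,"claw":1}]'
python3 -m crank '[{"x":0,"y":0,"z":0.0002,"ax":0,"ay":0,"az":0,"claw":1},{"x":0,"y":0,"z":0.0004,"ax":0,"ay":0,"az":0,"claw":1},{"x":0,"y":0,"z":0.0006,"ax":0,"ay":0,"az":0,"claw":1},{"x":0,"y":0,"z":0.0006,"ax":0,"ay":0,"az":0,"claw":1},{"x":0,"y":0,"z":0.0006,"ax":0,"ay":0,"az":0,"claw":1}]'
```

```text
time: 12.28
ee_pos: [0.5119, 0.049, 0.0406]
eef_rot: [1.0, 0.019, -0.001, -0.0]
ft_force: [0.3, -0.4, -6.8]
width: 0.0457
time: 12.7
ee_pos: [0.5123, 0.049, 0.0382]
eef_rot: [1.0, 0.019, 0.0, 0.0]
ft_force: [0.4, 0.8, -7.0]
width: 0.0458
time: 13.12
ee_pos: [0.5123, 0.049, 0.0376]
eef_rot: [1.0, 0.019, 0.0, 0.0]
ft_force: [-0.2, 0.1, -7.7]
width: 0.0462
```

```bash

python3 -m crank '[{"x":0,"y":0,"z":0.0003,"ax":0,"ay":0,"az":0,"claw":1},{"x":0,"y":0,"z":0.0006,"ax":0,"ay":0,"az":0,"claw":1},{"x":0,"y":0,"z":0.0009,"ax":0,"ay":0,"az":0,"claw":1},{"x":0,"y":0,"z":0.001,"ax":0,"ay":0,"az":0,"claw":1},{"x":0,"y":0,"z":0.001,"ax":0,"ay":0,"az":0,"claw":1}]'
python3 -m crank '[{"x":0,"y":0,"z":0.0002,"ax":0,"ay":0,"az":0,"claw":1},{"x":0,"y":0,"z":0.0004,"ax":0,"ay":0,"az":0,"claw":1},{"x":0,"y":0,"z":0.0006,"ax":0,"ay":0,"az":0,"claw":1},{"x":0,"y":0,"z":0.0006,"ax":0,"ay":0,"az":0,"claw":1},{"x":0,"y":0,"z":0.0006,"ax":0,"ay":0,"az":0,"claw":1}]'
```

```text
time: 13.53
ee_pos: [0.5123, 0.049, 0.0366]
eef_rot: [1.0, 0.019, 0.0, 0.0]
ft_force: [-0.1, -0.3, -5.5]
width: 0.0456
time: 13.95
ee_pos: [0.5123, 0.049, 0.0361]
eef_rot: [1.0, 0.019, 0.0, 0.0]
ft_force: [-2.0, -1.1, -3.3]
width: 0.0461
```

```bash

python3 -m crank '[{"x":0,"y":0,"z":0.0002,"ax":0,"ay":0,"az":0,"claw":1},{"x":0,"y":0,"z":0.0004,"ax":0,"ay":0,"az":0,"claw":1},{"x":0,"y":0,"z":0.0005,"ax":0,"ay":0,"az":0,"claw":1},{"x":0,"y":0,"z":0.0005,"ax":0,"ay":0,"az":0,"claw":1},{"x":0,"y":0,"z":0.0005,"ax":0,"ay":0,"az":0,"claw":1}]'
python3 -m crank '[{"x":0,"y":0,"z":0.0002,"ax":0,"ay":0,"az":0,"claw":1},{"x":0,"y":0,"z":0.0003,"ax":0,"ay":0,"az":0,"claw":1},{"x":0,"y":0,"z":0.0003,"ax":0,"ay":0,"az":0,"claw":1},{"x":0,"y":0,"z":0.0003,"ax":0,"ay":0,"az":0,"claw":1},{"x":0,"y":0,"z":0.0003,"ax":0,"ay":0,"az":0,"claw":1}]'
```

```text
time: 14.37
ee_pos: [0.5123, 0.049, 0.0356]
eef_rot: [1.0, 0.019, 0.0, 0.0]
ft_force: [-1.9, -0.5, 1.9]
width: 0.046
time: 14.78
ee_pos: [0.5123, 0.049, 0.0353]
eef_rot: [1.0, 0.019, 0.0, 0.0]
ft_force: [-4.4, -0.3, 4.4]
width: 0.046
```

Stiffness rose to about 9 N/mm and the block is firmly supported. I'll back off 0.4 mm, release and retreat upward.

```bash

python3 -m crank '[{"x":0,"y":0,"z":-0.0004,"ax":0,"ay":0,"az":0,"claw":1},{"x":0,"y":0,"z":-0.0004,"ax":0,"ay":0,"az":0,"claw":-0.4},{"x":0,"y":0,"z":-0.0004,"ax":0,"ay":0,"az":0,"claw":-1},{"x":0,"y":0,"z":-0.0004,"ax":0,"ay":0,"az":0,"claw":-1},{"x":0,"y":0,"z":-0.0004,"ax":0,"ay":0,"az":0,"claw":-1}]'
python3 -m crank '[{"x":0,"y":0,"z":0,"ax":0,"ay":0,"az":0,"claw":-1},{"x":0,"y":0,"z":0,"ax":0,"ay":0,"az":0,"claw":-1},{"x":0,"y":0,"z":-0.01,"ax":0,"ay":0,"az":0,"claw":-1},{"x":0,"y":0,"z":-0.04,"ax":0,"ay":0,"az":0,"claw":-1},{"x":0,"y":0,"z":-0.08,"ax":0,"ay":0,"az":0,"claw":-1}]'
python3 -m crank '[{"x":0,"y":0.04,"z":-0.04,"ax":0,"ay":0,"az":0,"claw":-1},{"x":0,"y":0.08,"z":-0.06,"ax":0,"ay":0,"az":0,"claw":-1},{"x":0,"y":0.12,"z":-0.06,"ax":0,"ay":0,"az":0,"claw":-1},{"x":0,"y":0.16,"z":-0.06,"ax":0,"ay":0,"az":0,"claw":-1},{"x":0,"y":0.2,"z":-0.06,"ax":0,"ay":0,"az":0,"claw":-1}]'
python3 - <<'E'
from h import *
import pickle
c=camera('top');d=camera('scene'); pickle.dump((c,d),open('c2.pkl','wb'))
a=cv2.resize(c['color'][190:255,155:265],None,fx=5,fy=5,interpolation=cv2.INTER_CUBIC)
u,v=proj(d,np.array([.511,.049,.04])); print(u,v); u=int(u);v=int(v)
b=cv2.resize(d['color'][v-35:v+35,u-60:u+60],None,fx=4,fy=4,interpolation=cv2.INTER_CUBIC)
o=np.zeros((600,560,3),np.uint8);o[:325,:550]=a;b=b[5:275];o[327:327+270,:480]=b
cv2.imwrite('pics/end.png',o)
E
```

```text
time: 15.2
ee_pos: [0.5127, 0.0491, 0.0357]
eef_rot: [1.0, 0.019, 0.0, -0.0]
ft_force: [0.3, -0.1, -0.6]
width: 0.0649
time: 15.62
ee_pos: [0.5104, 0.049, 0.1149]
eef_rot: [1.0, 0.019, -0.002, -0.0]
ft_force: [0.7, -0.7, 0.3]
width: 0.0863
time: 16.03
ee_pos: [0.5198, -0.1423, 0.1776]
eef_rot: [1.0, 0.019, 0.001, 0.001]
ft_force: [0.9, 0.2, -0.7]
width: 0.0871
251.2043089617903 230.41289087440168
```

View pics/end.png

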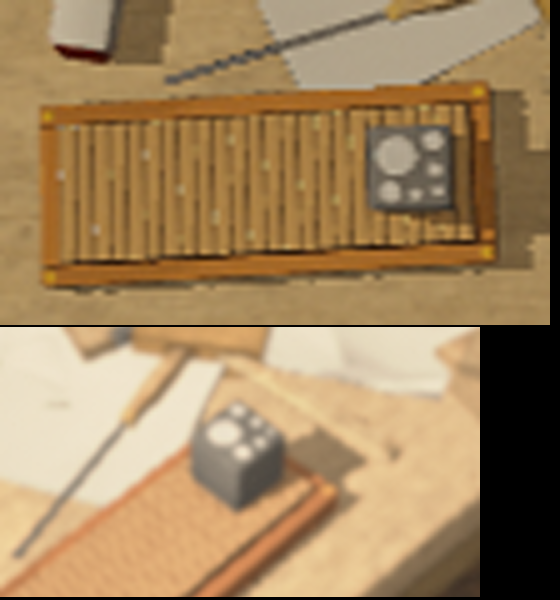

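The top view shows the block standing on the slats near the −y end, clear of the frame. In the scene view it looks upright. I'll check level more closely with a wrist picture and an overlaid wireframe.

```bash
python3 - <<'E'
from h import *
c=camera('wrist')
def fp(p):
    q=R.from_quat(c['orientation']).inv().apply(p-c['eye']); t=np.arctan2(np.hypot(q[:,0],q[:,1]),q[:,2]); n=np.hypot(q[:,0],q[:,1])
    return np.c_[c['cx']+q[:,0]/n*t*c['fx'],c['cy']+q[:,1]/n*t*c['fx']]
Rz=R.from_euler('z',2.2,degrees=True)
P=np.array([[x,y,z] for z in(0,.046) for x,y in((-.023,-.023),(.023,-.023),(.023,.023),(-.023,.023))])
P=Rz.apply(P)+[.5125,.049,.0265]; uv=fp(P); print(uv.round(1).tolist(), c['eye'])
m=uv.mean(0).astype(int); x0=int(np.clip(m[0]-50,0,412)); y0=int(np.clip(m[1]-50,0,284))
k=6; a=cv2.resize(c['color'][y0:y0+100,x0:x0+100],None,fx=k,fy=k,interpolation=cv2.INTER_CUBIC)
for i,j in [(0,1),(1,2),(2,3),(3,0),(4,5),(5,6),(6,7),(7,4),(0,4),(1,5),(2,6),(3,7)]:
    q=[tuple(int(w) for w in (uv[t]-[x0,y0]+.5)*k) for t in(i,j)]; cv2.line(a,q[0],q[1],(0,0,255),1)
cv2.imwrite('pics/lev.png',a)
s=r.read_state(); print(s['time'],s['ee_pos'])
E
```

```text
[[232.4, 12.7], [277.1, 12.3], [276.2, -26.4], [232.4, -25.9], [228.6, -0.9], [280.7, -1.5], [279.5, -44.8], [228.7, -44.3]] [ 0.51664667 -0.06575649  0.33738888]
16.1833 [ 0.51904677 -0.14420038  0.17590313]
```

View pics/lev.png

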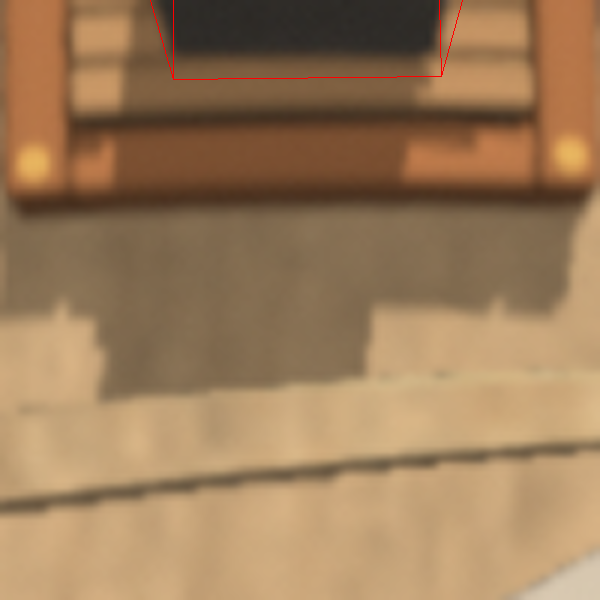

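The near bottom edge lines up with the −110 mm slat seam, so the block centre is at about deck y −87, as planned. The block is only partly in view, so I'll shift 50 mm back for one full look.

```bash

python3 -m crank '[{"x":0,"y":-0.02,"z":0,"ax":0,"ay":0,"az":0,"claw":-1},{"x":0,"y":-0.045,"z":0,"ax":0,"ay":0,"az":0,"claw":-1},{"x":0,"y":-0.05,"z":0,"ax":0,"ay":0,"az":0,"claw":-1},{"x":0,"y":-0.05,"z":0,"ax":0,"ay":0,"az":0,"claw":-1},{"x":0,"y":-0.05,"z":0,"ax":0,"ay":0,"az":0,"claw":-1}]'
python3 - <<'E'
from h import *
c=camera('wrist')
def fp(p):
    q=R.from_quat(c['orientation']).inv().apply(p-c['eye']); n=np.hypot(q[:,0],q[:,1]); t=np.arctan2(n,q[:,2])
    return np.c_[c['cx']+q[:,0]/n*t*c['fx'],c['cy']+q[:,1]/n*t*c['fx']]
Rz=R.from_euler('z',2.2,degrees=True)
P=np.array([[x,y,z] for z in(0,.046) for x,y in((-.023,-.023),(.023,-.023),(.023,.023),(-.023,.023))])
P=Rz.apply(P)+[.5125,.05,.027]; uv=fp(P); print(uv.round(1).tolist())
m=uv.mean(0).astype(int); x0=int(m[0]-50); y0=int(max(0,m[1]-50)); k=6
a=cv2.resize(c['color'][y0:y0+100,x0:x0+100],None,fx=k,fy=k,interpolation=cv2.INTER_CUBIC)
for i,j in [(0,1),(4,5),(5,6),(6,7),(7,4),(0,4),(1,5)]:
    q=[tuple(int(w) for w in (uv[t]-[x0,y0]+.5)*k) for t in(i,j)]; cv2.line(a,q[0],q[1],(0,0,255),1)
cv2.imwrite('pics/lev2.png',a)
E
```

```text
time: 16.6
ee_pos: [0.5177, -0.0898, 0.1759]
eef_rot: [1.0, 0.02, 0.0, 0.0]
ft_force: [-0.5, -0.8, 0.7]
width: 0.0867
[[233.0, 65.6], [278.0, 65.7], [278.0, 23.2], [233.2, 23.2], [229.2, 60.1], [281.9, 60.2], [281.8, 11.0], [229.4, 10.9]]
```

View pics/lev2.png

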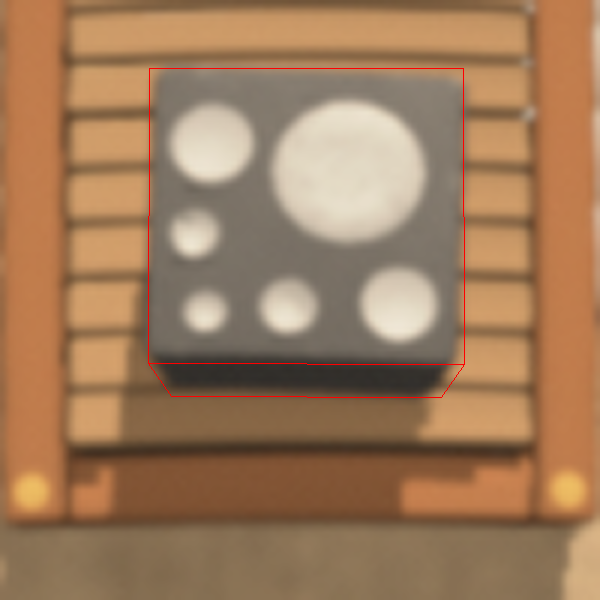

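The wireframe of a level block with its base at 27 mm (about 1 mm of sink) matches the picture within about 1 px, so it stands level. Handing in.

```bash
python3 -c "
from h import *
print(close_job(), r.read_state()['time'])"
```

```text
the job is handed in; nothing more can be done
the job is handed in; nothing more can be done
```

The dapping block is standing upright on the slats over the bearer. The gripper has let go and is clear of it, and the job was handed in at about 16.7 s of the 72 s allowed.

- **Finding the bearer:** I pressed with the closed fingertips. The slats were firm from world y 0.033 to 0.064 m and soft at 0.027 and 0.069 m. That puts the bearer at about y = 0.048 m, or deck y ≈ −87 mm. The highest press reading was about 11 N upward, well under the 30 N limit.
- **Placing the block:** I set it down centred there. Support stiffened to about 9 N/mm before I released it.
- **Checks after release:** The last wrist picture fits a level block with its base at about 27 mm, so it sank about 1 mm and did not tip. It lies about deck y −87 mm by the slat seams.
- **What disagreed or went unchecked:** An earlier wrist picture, taken while the arm was still settling, was about 4 px off the predicted outline; the settled picture agreed. A few presses showed up to about 6 N of sideways drag between slats. I touched none of the wax, rouge or jar, but I did not re-measure their positions at the end.

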